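Tip the sorting gate over and feed the plums to the other tray

ROBOT

A 6-joint arm with a two-finger parallel gripper is mounted at the origin on a cart in front of the work surface, level with it; the furniture and walls round the work are solid. World frame = base frame: x ahead of the robot, y to its left, z up, the work surface at z = 0. Lengths are in mm, angles in degrees, forces in N, time in s.
With the tool pointing down it reaches from about 350 to 725 mm from the base axis. Payload 6 kg.
Tool frame: the origin (TCP) lies at the very end of the fingers, on their centre line; the grasp point (between the pads) lies 19 mm behind it; y points along the fingers, x is the direction in which the jaws open and shut, and the axes are right-handed (so a half turn about y gives the same grasp; the last joint's range is limited). The gripper opens to 85 mm and grips with 20 to 120 N. Pads are 22 mm wide; open, the fingers measure 114 mm over their backs; the gripper's body (76 mm by 85 mm) begins 54 mm behind the grasp point. The pads swing forward as they close: fully open they stand 13 mm farther back than shut.
Start: joints at [-53.245, 2.303, 4.859, 0, -92.561, -19.12], TCP at [181.787, -571.775, 231.261] pointing down, gripper open.
Joint ranges: [-146.85, 146.85], [-73.84, 115.35], [-62.03, 85.46], [-188.31, 113.3], [-161.28, -10.13], [-171.36, 171.36]. Speed limits (degrees/s): [147.25, 147.25, 172.46, 180, 180, 180].

INTERFACE

Orientations are given as a 3x3 rotation matrix whose columns are the frame's x, y, z axes.
In Python, from cell import robot gives the robot as it stands.
- The arm moves only by the tool step_arm, never from a script. Its argument "commands" is a list of rows, each an object of numbers: "x", "y", "z": the shift along the tool's x, y, z in mm; "spin": the turn about the tool's y in rad; "jaw": the opening, from 0 (shut) to 1 (fully open). In form: [{"x": .., "y": .., "z": .., "spin": .., "jaw": ..}, ...]. A call has 1 to 8 rows; each row shifts and turns the commanded pose from where the row before left it, along the tool's axes as they then stand; what a row does not reach is not made up. A row lasts 1/10 s, in which the tool goes at most 50 mm and 8.59 degrees, less where a joint would pass 70% of its speed; a pose out of reach is approached as far as the arm can. A call with a gripper value outside its range is refused whole. The fingers move at their own pace and stop on an object; "squeeze" is the grip in N (left out, the last holds). Time passes only in rows, so rows that do not move let the fingers close. It gives the time, the measured TCP pose, the force and the opening at its end, in the units of the state.
- robot.get_obs(): the state, without advancing time (a new reading comes with each control period).
- robot.grab_frame(name): name is "scene" or "top"; returns the picture (384x512x3 uint8, red, green, blue); there is no depth.
- robot.get_calibration(name): a dict with "mtx" (3x3 intrinsics, pixels), "T" (4x4, takes a point from camera to world coordinates). Camera axes: x right, y up, looking along -z (the intrinsics and any distortion apply to the point x, -y, -z); pixel columns grow to the right and rows downward; lengths in mm; the calibration is good to about 2 mm. A picture is of the moment at which its call begins. get_calibration takes no time and is no camera call.
- robot.hand_in(): hands the job in, once; it reports no verdict.
Trained networks look in the newest picture that a camera, given by its name, has taken for a name from the list of things; names that differ only in an ending like _2 or _b are one class to them, and where a whole thing is asked for, a point or a joint stands for the part that bears it (a point fixed in the world has none). Each returns a list of dicts, best first, with "conf" (0 to 1); they miss things now and then, are a little off and sometimes report something else, mostly with a low value. They report only what shows in the picture. A call takes as long as a camera call.
- robot.look_for(query, camera): "rect" ([centre column, centre row, width, height] in pixels, round what is visible of it).
- robot.cut_out(query, camera): "mask" (384x512 bool, what is visible of it) and "rect" ([centre column, centre row, width, height] in pixels, round what is visible of it).
- robot.pinpoint(query, camera): "centre" ([column, row] in pixels: a listed point, or the origin of a listed thing).
The state is a dict: "t": time; "joint_positions": joint angles; "qd": joint speeds; "effort": joint torques, N m; "tool_pos": TCP position; "orientation": TCP orientation; "ft_force": force on the tool from outside, world axes, zero at the start; "ft_torque": the same for the moment, N m; "opening": opening from 0.0 (shut) to 1.0 (fully open).
Only numpy, scipy, OpenCV 4.12 (cv2) and the standard library are available. Lean on these libraries where they do the work, as an engineer would, in place of code of your own. Each camera call takes 0.05 s, during which the arm holds its last target.

TASK

The little plum feeder on the table has a seesaw gate that tips to one of its two trays. With the feed still shut, press down the raised end of the gate with a fingertip so that it rocks over its pivot and rests tipped to the other side; then push the shutter of the feed chute sideways, fully open, so that all three plums roll down into the other tray. Only press and push: do not touch, lift or carry the plums, and leave the jars, cups and other things on the table where they are.

Things in the scene. Friction and masses are not known exactly. Their poses are not given: they have to be found in the camera images.
- feeder: Fixed sheet-metal plum feeder. Origin on the table under the gate's middle; x away from the robot, y to its left, z up; yaw within 0.3 rad. Feed chute: 36 mm wide, along x at y = 0, x = 10 to 202 mm, pouring onto the gate's middle; walls 163 mm high at the low end, 217 mm at the far end. On each side (+y, -y) an outlet chute (from y = 98 mm, walls up to 84 mm high) runs to an open tray.
- rocker (a joint): Seesaw gate: trough 196 mm long along the feeder's y on an axle along its x, 100 mm above the table. Rad, stops at -0.28 and 0.28; positive: left (+y) end raised, parts run right; negative: right end raised, parts run left. A weight over the axle (up to 59 mm above it, robot's side) keeps it at either stop; about 0.5 N on a tab tips it, past level it falls by itself. Starts at either stop.
- tab_left (a point): Centre of the upper face of the gate's left finger tab: a flat sheet, 30 mm along the feeder's x, 34 mm along y, 4 mm thick, on the robot's side of the trough, 73 mm left of the pivot, to be pressed down; it moves about 40 mm in height between the stops. Its point turns with the gate.
- tab_right (a point): The same for the right finger tab, 73 mm right of the pivot.
- shutter (a joint): Shutter of the feed chute, slide in m along the feeder's +y (to the robot's left): 0 = shut, 0.045 = fully open at its stop; it stays where it is left (friction about 1.2 N).
- shutter_knob (a point): Centre of the shutter's upright black knob, 16 mm along the feeder's x, 12 mm along its y, 34 mm tall (its top 17 mm above this point), standing above the middle of the feed chute when shut. Below it the shutter has a flat 60 mm long slide plate along y whose top is 16 mm below this point. Its axes are those of the feeder.
- tray_left (a point): Centre of the inner floor of the left tray, 4 mm above the table; inside 102 mm along x, 107 mm along y; walls 34 mm high, the outer one 61 mm. Axes of the feeder.
- tray_right (a point): The same for the right tray.
- plum_a_mid (a point): Centre of a dark red plum, about 21 mm across, 12 g, first in the feed chute behind the shutter.
- plum_b_mid (a point): Centre of a dark red plum, about 21 mm across, 12 g, second in the feed chute.
- plum_c_mid (a point): Centre of a dark red plum, about 21 mm across, 12 g, third in the feed chute.
- salt_jar: Spice jar with a red cap, 45 mm across, 106 mm tall, standing behind the right tray. Origin at the centre of its underside. A bystander: leave it.
- marker: Black and white marker pen 130 mm long, 17 mm thick, lying left of the feed chute. Origin at the centre of its underside. A bystander: leave it.
- tape_roll: Roll of tan packing tape, 83 mm across, 24 mm high, lying flat beside the far end of the feed chute. Origin at the centre of its underside. A bystander: leave it.
- jar_stack: Stack of clear jars, 115 mm across, 107 mm tall, at the left. Origin at the centre of its underside. A bystander: leave it.
- cup_stack: Stack of clear cups, 111 mm across, 76 mm tall, at the left. Origin at the centre of its underside. A bystander: leave it.
- plum_cup: Clear lidded cup with plums, 113 mm across, 52 mm tall, at the right. Origin at the centre of its underside. A bystander: leave it.
- empty_cup: Empty clear cup, 113 mm across, 52 mm tall, at the right. Origin at the centre of its underside. A bystander: leave it.
- scissors: Scissors with yellow handles, 206 x 84 mm, 11 mm high, lying flat behind the left tray. Origin at the centre of its underside. A bystander: leave it.

How it is judged (in metres and radians):
On the way, in this order (a step that is already met when the one before it is completed fails the run):
1. the gate rests tipped to the other side while the shutter is still shut (distance of tab_left from where it was at the start of the episode above 0.03 m and (value of joint rocker above 0.24 rad or value of joint rocker below -0.24 rad) and value of joint shutter below 0.008 m), for 0.2 s.
2. the shutter is pushed fully open (value of joint shutter above 0.036 m), for 0.1 s.
At the end, for the whole second after the job is handed in: The gate is tipped to the side opposite to its start (within 0.04 rad of its stop), the shutter is at least 36 mm open, and all three plums lie at rest in the tray on that side (distance of tab_left from where it was at the start of the episode above 0.03 m and value of joint shutter above 0.036 m and ((value of joint rocker below -0.24 rad and x of plum_a_mid in the frame of tray_left between -0.056 and 0.056 m and y of plum_a_mid in the frame of tray_left between -0.06 and 0.06 m and z of each of plum_a_mid, plum_b_mid, plum_c_mid in the frame of tray_left below 0.035 m and x of plum_b_mid in the frame of tray_left between -0.056 and 0.056 m and y of plum_b_mid in the frame of tray_left between -0.06 and 0.06 m and x of plum_c_mid in the frame of tray_left between -0.056 and 0.056 m and y of plum_c_mid in the frame of tray_left between -0.06 and 0.06 m) or (value of joint rocker above 0.24 rad and x of plum_a_mid in the frame of tray_right between -0.056 and 0.056 m and y of plum_a_mid in the frame of tray_right between -0.06 and 0.06 m and z of each of plum_a_mid, plum_b_mid, plum_c_mid in the frame of tray_right below 0.035 m and x of plum_b_mid in the frame of tray_right between -0.056 and 0.056 m and y of plum_b_mid in the frame of tray_right between -0.06 and 0.06 m and x of plum_c_mid in the frame of tray_right between -0.056 and 0.056 m and y of plum_c_mid in the frame of tray_right between -0.06 and 0.06 m)) and linear speed of each of plum_a, plum_b, plum_c below 0.05 m/s); the robot touches nothing.
It fails at once if a plum is touched by the robot (contact force between any of the arm, the fingers and plum_a above 0.3 N or contact force between any of the arm, the fingers and plum_b above 0.3 N or contact force between any of the arm, the fingers and plum_c above 0.3 N).
It fails at once if a plum is lifted (z of any of plum_a_mid, plum_b_mid, plum_c_mid in the frame of feeder above 0.24 m).
It fails at once if a bystander is moved by more than 20 mm (distance of any of salt_jar, marker, tape_roll, jar_stack, cup_stack, plum_cup, empty_cup, scissors from where it was at the start of the episode above 0.02 m).
It also fails if it takes over 43 s, if anything falls off the work surface, if the arm or the gripper's body presses on something with over 40 N, if the wrist force passes 120 N, or if a joint passes its speed limit or range.

## Working session

There is one attempt and no reset: what is moved stays moved. The work goes in short steps, Python scripts to look and compute and a tool call to move; the robot and the scene stay as the last step left them, time stands still between calls to the robot, and variables do not carry over. Pictures are saved under pics/ and viewed, and the job is handed in when it is done.

Besides the shell and the picture viewer there is one more tool, called after "Emit:" by a JSON object that holds its "op" and its "data", one argument or row to a line. step_arm: Moves the arm, as the interface text tells. Its arguments: {"type":"object","properties":{"commands":{"type":"array","items":{"type":"object","properties":{"x":{"type":"number"},"y":{"type":"number"},"z":{"type":"number"},"spin":{"type":"number"},"jaw":{"type":"number"}}}},"squeeze":{"type":"number"}},"required":["commands"]}

```bash
mkdir -p pics; ls; python3 - <<'E'
from cell import robot
import cv2,numpy as np
o=robot.get_obs();print(o['t'],o['tool_pos'],np.round(o['orientation'],3).tolist(),o['opening'])
for c in ['scene','top']:
    im=robot.grab_frame(c);cv2.imwrite(f'pics/{c}0.png',im[...,::-1])
    k=robot.get_calibration(c);print(np.round(k['mtx'],1).tolist(),np.round(k['T'],3).tolist(),[q for q in k if q not in('mtx','T')])
    for n in ['tab_left','tab_right','shutter_knob','tray_left','tray_right','feeder']:
        r=robot.pinpoint(n,c);print(c,n,[(np.round(q['centre'],1).tolist(),round(q['conf'],2)) for q in r[:3]])
print(robot.get_obs()['t'])
E
```

```text
pics
0.0 [ 181.76103636 -571.46332009  230.29227367] [[-0.303, -0.001, -0.953], [0.953, 0.002, -0.303], [0.002, -1.0, 0.0]] 0.9986905731014705
[[393.9, 0.0, 251.6], [0.0, 393.9, 191.5], [0.0, 0.0, 1.0]] [[0.523, 0.509, -0.683, -531.923], [-0.852, 0.293, -0.434, -746.818], [-0.021, 0.809, 0.587, 1124.347], [0.0, 0.0, 0.0, 1.0]] []
scene tab_left [([214.7, 209.8], 0.76)]
scene tab_right [([243.6, 206.9], 0.82)]
scene shutter_knob []
scene tray_left [([194.3, 211.1], 0.61)]
scene tray_right [([284.6, 239.9], 0.61)]
scene feeder [([241.8, 221.5], 0.81)]
[[348.2, 0.0, 260.5], [0.0, 348.2, 193.9], [0.0, 0.0, 1.0]] [[-0.003, 0.987, -0.163, 419.374], [-1.0, 0.001, 0.021, -8.12], [0.021, 0.163, 0.986, 1307.133], [0.0, 0.0, 0.0, 1.0]] []
top tab_left [([226.2, 232.7], 0.83)]
top tab_right [([267.1, 227.4], 0.63), ([251.7, 219.5], 0.25)]
top shutter_knob [([247.9, 190.2], 0.63), ([224.4, 231.6], 0.4)]
top tray_left [([193.0, 228.1], 0.66), ([373.7, 195.3], 0.64)]
top tray_right [([246.6, 175.5], 0.7), ([305.2, 217.2], 0.64)]
top feeder [([248.2, 221.5], 0.6)]
0.7
```

```bash
python3 - <<'E'
import cv2,numpy as np
a=cv2.imread('pics/scene0.png');b=cv2.imread('pics/top0.png')
cv2.imwrite('pics/scene0c.png',cv2.resize(a[130:290,150:350],None,fx=3.7,fy=3.7,interpolation=cv2.INTER_CUBIC))
cv2.imwrite('pics/top0c.png',cv2.resize(b[120:280,150:350],None,fx=3.7,fy=3.7,interpolation=cv2.INTER_CUBIC))
E
```

```text
(no output)
```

View pics/scene0.png

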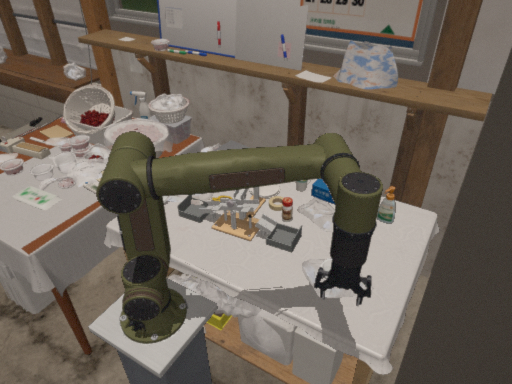

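View pics/top0.png

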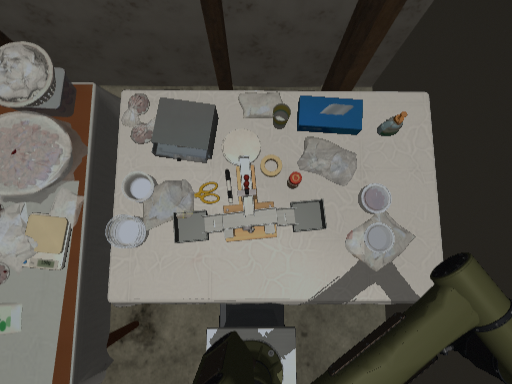

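```bash
sleep 1
```

```text
(no output)
```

View pics/scene0c.png

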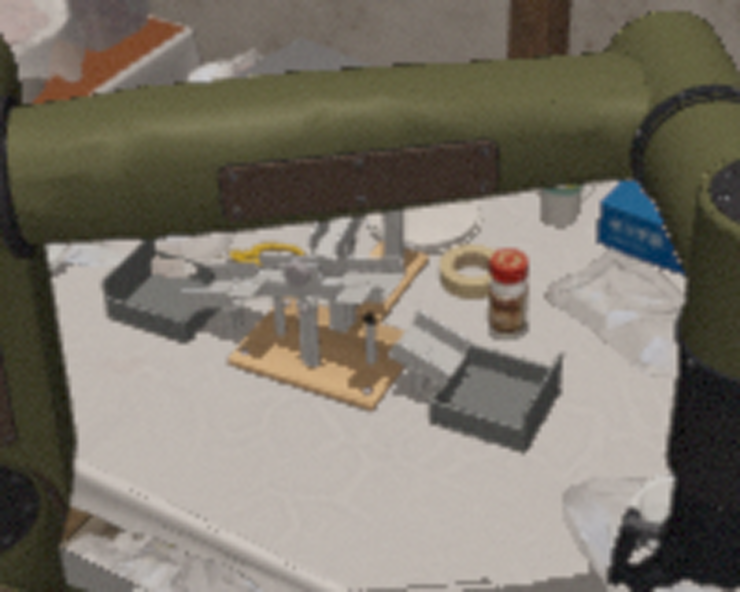

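View pics/top0c.png

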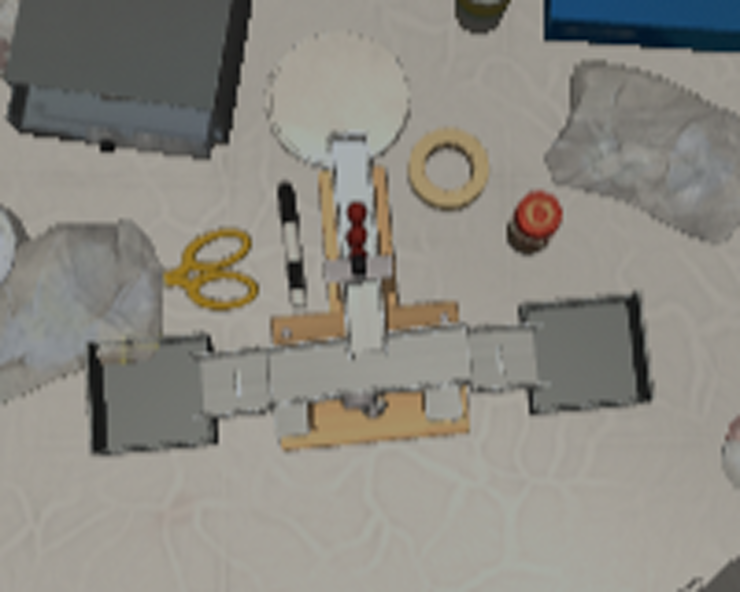

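```bash
cat > h.py <<'E'
from cell import robot
import numpy as np
C={c:robot.get_calibration(c) for c in('scene','top')}
def ray(c,uv):
    k=C[c];d=np.linalg.inv(k['mtx'])@[uv[0],uv[1],1];d=np.array([d[0],-d[1],-d[2]])
    T=np.array(k['T']);d=T[:3,:3]@d;return T[:3,3],d/np.linalg.norm(d)
def atz(c,uv,z):
    o,d=ray(c,uv);return o+d*(z-o[2])/d[2]
def proj(c,p):
    T=np.array(C[c]['T']);q=T[:3,:3].T@(np.array(p)-T[:3,3]);q=np.array([q[0],-q[1],-q[2]]);q=np.array(C[c]['mtx'])@q;return q[:2]/q[2]
def tri(a,b):
    o1,d1=ray('scene',a);o2,d2=ray('top',b)
    s=np.linalg.lstsq(np.c_[d1,-d2],o2-o1,rcond=None)[0];p,q=o1+d1*s[0],o2+d2*s[1];return (p+q)/2,np.linalg.norm(p-q)
E
python3 - <<'E'
from h import *
print('L',tri([214.7,209.8],[226.2,232.7]));print('R',tri([243.6,206.9],[267.1,227.4]))
f=lambda x,y:(150+x/3.7,120+y/3.7)
for n,uv,z in [('trayL',f(152,395),4),('trayL pin',(193,228.1),4),('trayR',f(585,352),4),('trayRpin',(305.2,217.2),4),('feedpin',(248.2,221.5),0),('knob',(247.9,190.2),190),('tabL',(226.2,232.7),100),('tabR',(267.1,227.4),100),('knobc',f(358,266),190)]:
    print(n,atz('top',uv,z).round(1))
E
```

```text
L (array([484.15092279,  85.54798716,  88.33398079]), np.float64(0.23622724820974655))
R (array([497.73368929, -53.83489169, 149.6831462 ]), np.float64(1.219413685009523))
trayL [510.8 222.8   4. ]
trayL pin [505.8 215.6   4. ]
trayR [ 553.9 -215.     4. ]
trayRpin [ 546.1 -203.8    4. ]
feedpin [530.5  10.6   0. ]
knob [616.3   9.1 190. ]
tabL [483.5  84.7 100. ]
tabR [501.5 -56.3 100. ]
knobc [610.7  12.8 190. ]
```

Emit:
{"op": "step_arm", "data": {
  "commands": [
    {"x": 30,"z": -38,"jaw": 0},
    {"x": 30,"z": -38,"jaw": 0},
    {"x": 30,"z": -38,"jaw": 0},
    {"x": 30,"z": -38,"jaw": 0},
    {"x": 30,"z": -38,"jaw": 0},
    {"x": 30,"z": -38,"jaw": 0},
    {"x": 30,"z": -38,"jaw": 0},
    {"x": 30,"z": -38,"jaw": 0}
  ]
}}

```text
validation failed for argument at $.co...
```

Emit:
{"op": "step_arm", "data": {
  "commands": [
    {"x": 30,"y": 0,"z": -38,"spin": 0,"jaw": 0},
    {"x": 30,"y": 0,"z": -38,"spin": 0,"jaw": 0},
    {"x": 30,"y": 0,"z": -38,"spin": 0,"jaw": 0},
    {"x": 30,"y": 0,"z": -38,"spin": 0,"jaw": 0},
    {"x": 30,"y": 0,"z": -38,"spin": 0,"jaw": 0},
    {"x": 30,"y": 0,"z": -38,"spin": 0,"jaw": 0},
    {"x": 30,"y": 0,"z": -38,"spin": 0,"jaw": 0},
    {"x": 30,"y": 0,"z": -38,"spin": 0,"jaw": 0}
  ]
}}

```text
t: 1.5
tool_pos: [399.5, -249.2, 231.7]
orientation: [[-0.303, 0.001, -0.953], [0.953, -0.0, -0.303], [-0.001, -1.0, -0.001]]
ft_force: [0.5, -0.4, -0.0]
opening: -0.003
```

```bash
cat > look.py <<'E'
import sys,cv2
from h import *
tag=sys.argv[1]
for c in ['scene','top']:
    im=robot.grab_frame(c);cv2.imwrite(f'pics/{c}{tag}.png',cv2.resize(im[120:280,150:350,::-1],None,fx=3.7,fy=3.7,interpolation=cv2.INTER_CUBIC))
    for n in sys.argv[2:]:
        r=robot.pinpoint(n,c);print(c,n,[(np.round(q['centre'],1).tolist(),round(q['conf'],2)) for q in r[:2]])
print(robot.get_obs()['t'])
E
python3 look.py 1 tab_left tab_right shutter_knob
```

```text
scene tab_left [([216.7, 207.8], 0.61), ([336.2, 278.1], 0.52)]
scene tab_right [([243.3, 207.9], 0.78)]
scene shutter_knob [([243.2, 176.7], 0.6)]
top tab_left [([226.2, 231.0], 0.75)]
top tab_right [([266.3, 225.9], 0.6)]
top shutter_knob [([245.6, 187.6], 0.61)]
1.9
```

View pics/scene1.png

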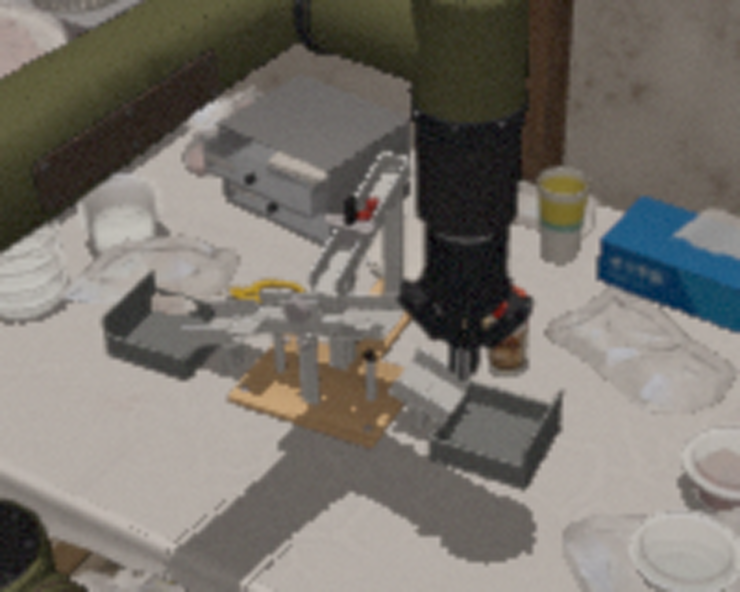

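View pics/top1.png

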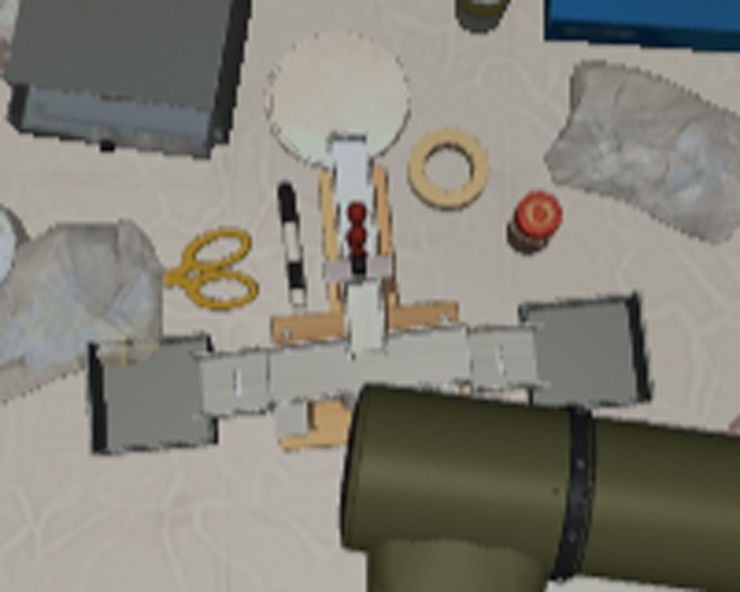

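```bash
python3 - <<'E'
from h import *
import cv2
im=cv2.cvtColor(robot.grab_frame('scene'),cv2.COLOR_RGB2BGR)
cv2.imwrite('pics/z.png',cv2.resize(im[185:235,195:275],None,fx=9,fy=9,interpolation=cv2.INTER_CUBIC))
for a in[(216.7,207.8),(214.7,209.8)]:print('L',tri(a,[226.2,231.8])[0].round(1))
f=lambda x,y:(150+x/3.7,120+y/3.7)
for a in[(243.3,207.9),(243.6,206.9)]:print('R',tri(a,[266.7,226.6])[0].round(1),tri(a,f(443,402))[0].round(1))
print('knob',tri((243.2,176.7),(247.0,189)))
for zl in (80,120):
  for n,uv in(('L',f(293,417)),('R',f(443,402))):
    p=atz('top',uv,zl+8);print(n,zl,p.round(1),proj('scene',p).round(1))
E
```

```text
L [488.9  82.1  96.9]
L [486.8  86.5  86.2]
R [500.2 -51.9 142.3] [491.6 -60.  151.8]
R [500.4 -52.4 147.4] [491.8 -60.5 156.7]
knob (array([614.61165444,  15.57252999, 204.80674011]), np.float64(9.547323895235014))
L 80 [484.1  75.3  88. ] [216.6 210.6]
R 80 [497.9 -66.   88. ] [246.8 219.7]
L 120 [481.9  72.6 128. ] [216.2 203.6]
R 120 [495.4 -64.1 128. ] [245.8 212.2]
```

View pics/z.png

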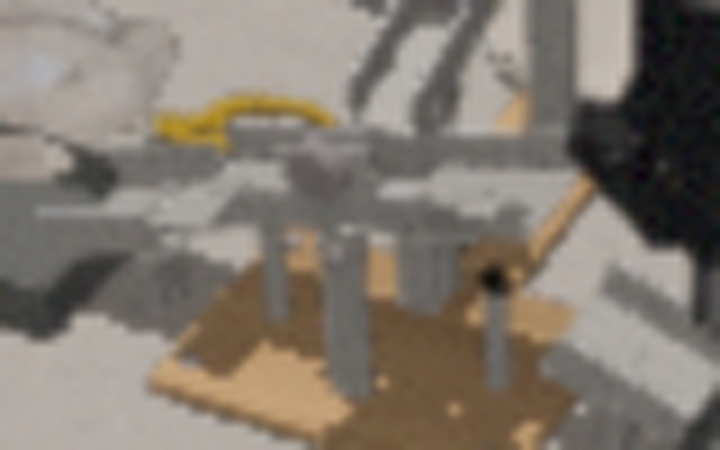

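Emit:
{"op": "step_arm", "data": {
  "commands": [
    {"x": 0,"y": 0,"z": 0,"spin": 0.104,"jaw": 0},
    {"x": 0,"y": 0,"z": 0,"spin": 0.104,"jaw": 0},
    {"x": 41,"y": 0,"z": -27.6,"spin": 0,"jaw": 0},
    {"x": 41,"y": 0,"z": -27.6,"spin": 0,"jaw": 0},
    {"x": 41,"y": 0,"z": -27.6,"spin": 0,"jaw": 0},
    {"x": 41,"y": 0,"z": -27.6,"spin": 0,"jaw": 0},
    {"x": 0,"y": 40,"z": 0,"spin": 0,"jaw": 0},
    {"x": 0,"y": 0,"z": 0,"spin": 0,"jaw": 0}
  ]
}}

```text
t: 2.75
tool_pos: [490.1, -76.1, 185.6]
orientation: [[-0.1, -0.01, -0.995], [0.995, 0.001, -0.1], [0.002, -1.0, 0.009]]
ft_force: [0.6, -0.4, -1.2]
opening: -0.004
```

```bash
python3 - <<'E'
from h import *
import cv2
im=cv2.cvtColor(robot.grab_frame('scene'),cv2.COLOR_RGB2BGR)
cv2.imwrite('pics/z2.png',cv2.resize(im[155:235,185:295],None,fx=7,fy=7,interpolation=cv2.INTER_CUBIC))
o=robot.get_obs();print(o['t'],o['tool_pos'],o['ft_force'])
E
```

```text
2.8 [490.86814378 -77.40881249 188.97354438] [0.24558365 0.04708434 0.57302889]
```

View pics/z2.png

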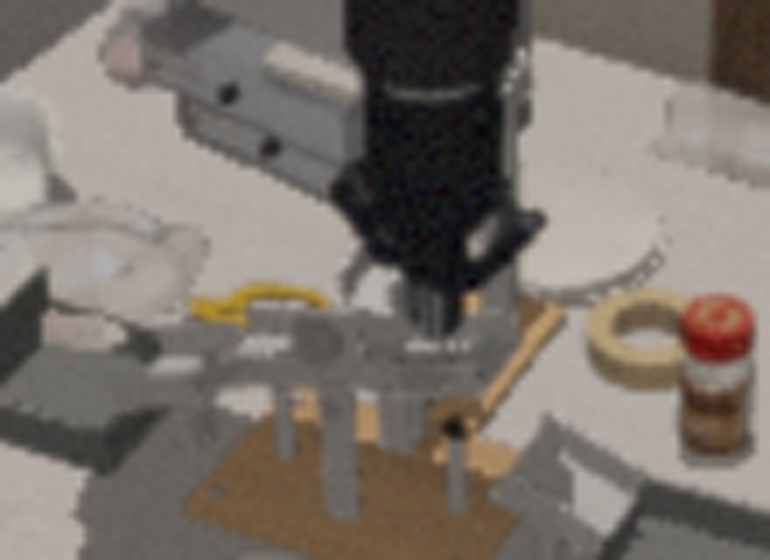

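Emit:
{"op": "step_arm", "data": {
  "commands": [
    {"x": 0,"y": 15,"z": 0,"spin": 0,"jaw": 0},
    {"x": 0,"y": 15,"z": 0,"spin": 0,"jaw": 0},
    {"x": 0,"y": 5,"z": 0,"spin": 0,"jaw": 0},
    {"x": 0,"y": 5,"z": 0,"spin": 0,"jaw": 0},
    {"x": 0,"y": 5,"z": 0,"spin": 0,"jaw": 0},
    {"x": 0,"y": 5,"z": 0,"spin": 0,"jaw": 0},
    {"x": 0,"y": 0,"z": 0,"spin": 0,"jaw": 0}
  ]
}}

```text
t: 3.5
tool_pos: [492.0, -76.7, 140.7]
orientation: [[-0.1, -0.001, -0.995], [0.995, 0.0, -0.1], [0.0, -1.0, 0.001]]
ft_force: [-0.8, 0.0, -0.7]
opening: 0.001
```

```bash
cat > z.py <<'E'
import sys
from h import *
import cv2
t=sys.argv[1]
r0,r1,c0,c1=map(int,sys.argv[2:6]) if len(sys.argv)>2 else (155,235,185,295)
im=cv2.cvtColor(robot.grab_frame('scene'),cv2.COLOR_RGB2BGR)
cv2.imwrite(f'pics/{t}.png',cv2.resize(im[r0:r1,c0:c1],None,fx=7,fy=7,interpolation=cv2.INTER_CUBIC))
o=robot.get_obs();print(o['t'],o['tool_pos'],o['ft_force'])
E
python3 z.py z3
```

```text
3.55 [492.1972998  -76.69981303 141.06800617] [ 0.65084153  0.68989365 -0.01984072]
```

View pics/z3.png

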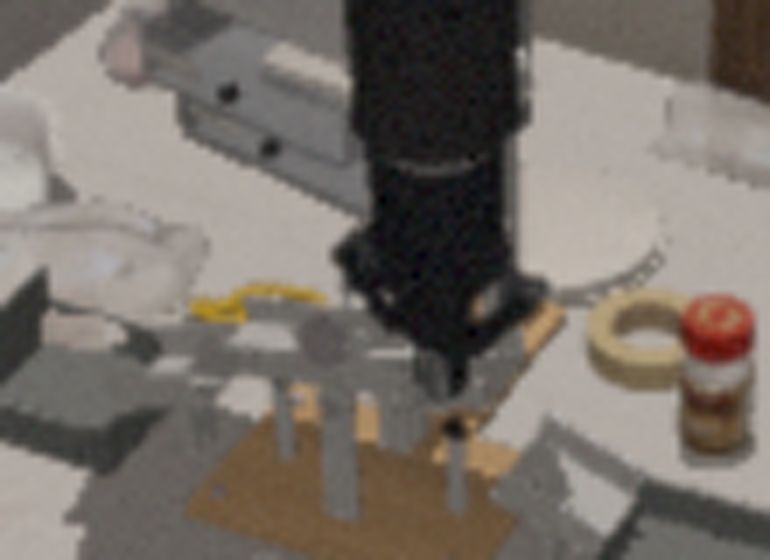

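Emit:
{"op": "step_arm", "data": {
  "commands": [
    {"x": 0,"y": 6,"z": 0,"spin": 0,"jaw": 0},
    {"x": 0,"y": 6,"z": 0,"spin": 0,"jaw": 0},
    {"x": 0,"y": 6,"z": 0,"spin": 0,"jaw": 0},
    {"x": 0,"y": 6,"z": 0,"spin": 0,"jaw": 0},
    {"x": 0,"y": 0,"z": 0,"spin": 0,"jaw": 0}
  ]
}}

```text
t: 4.05
tool_pos: [491.6, -76.7, 115.9]
orientation: [[-0.1, -0.002, -0.995], [0.995, 0.0, -0.1], [0.0, -1.0, 0.002]]
ft_force: [-1.1, 0.7, -0.7]
opening: 0.001
```

```bash
python3 z.py z4
```

```text
4.1 [491.96704336 -76.78474652 116.60812409] [ 0.25783528 -0.04394972 -0.1651615 ]
```

View pics/z4.png

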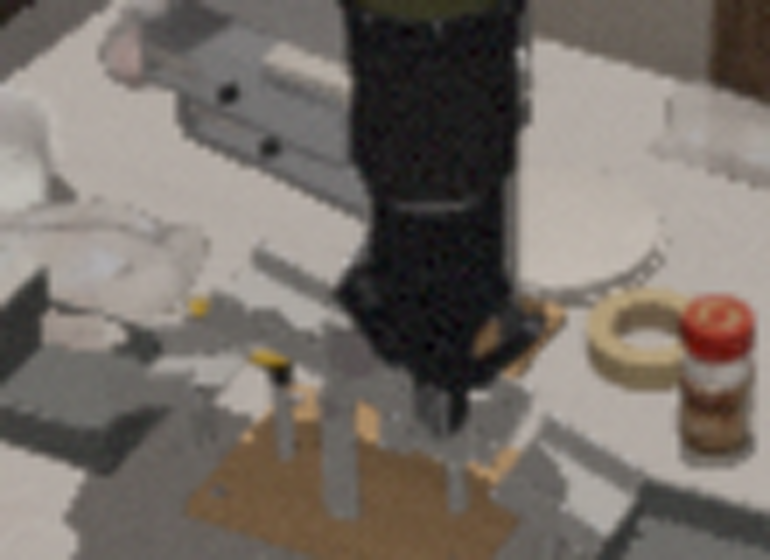

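Emit:
{"op": "step_arm", "data": {
  "commands": [
    {"x": 0,"y": -20,"z": 0,"spin": 0,"jaw": 0},
    {"x": 0,"y": -45,"z": 0,"spin": 0,"jaw": 0},
    {"x": 0,"y": -45,"z": 0,"spin": 0,"jaw": 0},
    {"x": -20,"y": -40,"z": 0,"spin": 0,"jaw": 0},
    {"x": -40,"y": 0,"z": 0,"spin": 0,"jaw": 0},
    {"x": -40,"y": 0,"z": 0,"spin": 0,"jaw": 0},
    {"x": 0,"y": 0,"z": 0,"spin": 0,"jaw": 0}
  ]
}}

```text
t: 4.8
tool_pos: [502.1, -179.6, 267.2]
orientation: [[-0.096, -0.001, -0.995], [0.995, -0.001, -0.096], [-0.001, -1.0, 0.001]]
ft_force: [-0.4, -0.1, -1.0]
opening: 0.001
```

```bash
python3 look.py 5 shutter_knob plum_a_mid tab_left; python3 z.py z5; python3 - <<'E'
from h import *
import cv2
im=cv2.cvtColor(robot.grab_frame('top'),cv2.COLOR_RGB2BGR)
cv2.imwrite('pics/t5.png',cv2.resize(im[150:250,190:300],None,fx=6,fy=6,interpolation=cv2.INTER_CUBIC))
E
```

```text
scene shutter_knob [([243.6, 177.3], 0.63)]
scene plum_a_mid []
scene tab_left [([216.1, 202.4], 0.9)]
top shutter_knob []
top plum_a_mid []
top tab_left []
5.2
5.25 [ 502.35901437 -175.57394756  267.47571898] [ 0.00511642 -0.97172883  0.22990592]
```

View pics/z5.png

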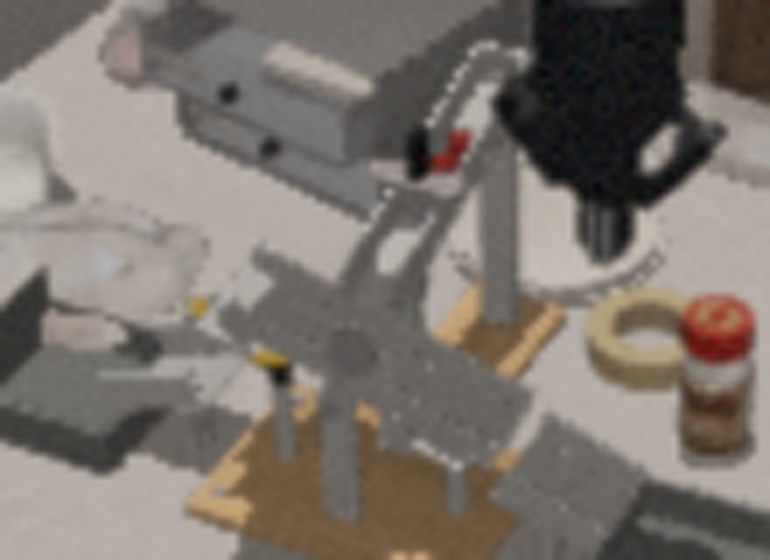

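View pics/t5.png

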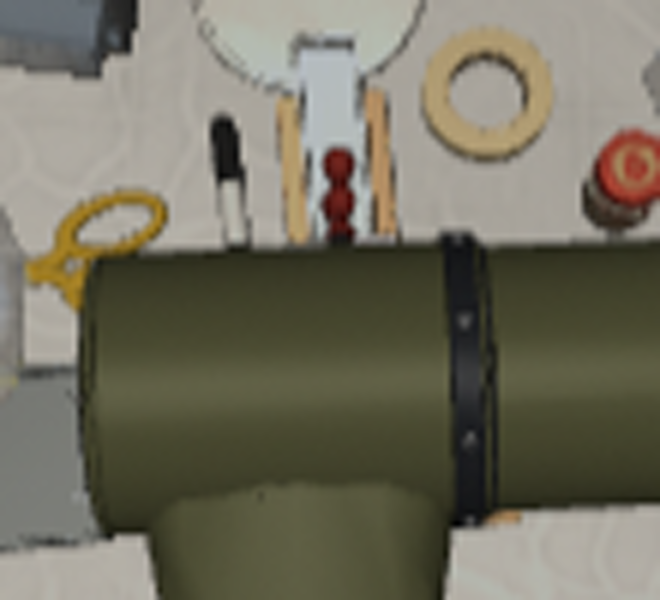

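```bash
python3 - <<'E'
from h import *
import cv2
b=cv2.imread('pics/top0.png')
cv2.imwrite('pics/t0z.png',cv2.resize(b[170:215,225:270],None,fx=12,fy=12,interpolation=cv2.INTER_NEAREST))
for t in [(246.8,191.9),(246.8,190.5),(245.6,187.6)]:
  print(tri((244.7,176.9),t), tri((243.5,177),t))
for z in(195,205,215):
  p=atz('top',(246.8,191.5),z);print(p.round(1),proj('scene',p).round(1))
E
```

```text
(array([608.46321381,  11.28525361, 207.69340078]), np.float64(2.710752060346875)) (array([606.8863155 ,  13.27463419, 207.87965121]), np.float64(2.3125108287125298))
(array([612.63151062,  12.4294001 , 205.11781536]), np.float64(0.005919815697906749)) (array([611.03505059,  14.4168528 , 205.33024717]), np.float64(5.042861363064813))
(array([622.62933105,  17.51100574, 197.83695533]), np.float64(2.606454223672433)) (array([621.00270734,  19.50512842, 198.07826834]), np.float64(7.68283860590447))
[611.1  12.6 195. ] [244.5 179.1]
[609.4  12.4 205. ] [244.3 177.3]
[607.7  12.2 215. ] [244.  175.5]
```

View pics/t0z.png

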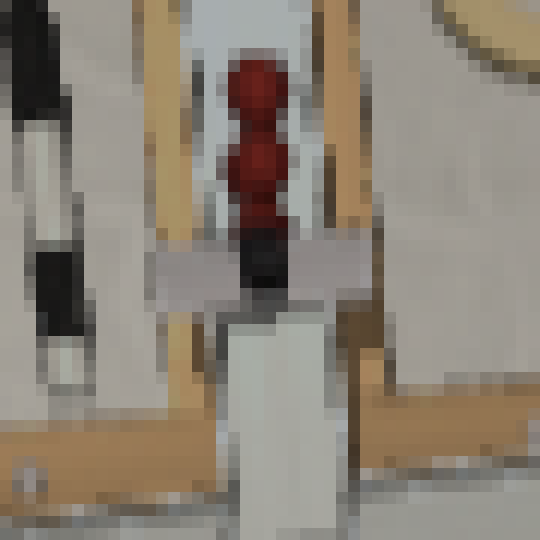

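Emit:
{"op": "step_arm", "data": {
  "commands": [
    {"x": 32,"y": 0,"z": -28.7,"spin": 0,"jaw": 0},
    {"x": 32,"y": 0,"z": -28.7,"spin": 0,"jaw": 0},
    {"x": 32,"y": 0,"z": -28.7,"spin": 0,"jaw": 0},
    {"x": 32,"y": 0,"z": -28.7,"spin": 0,"jaw": 0},
    {"x": 0,"y": 30,"z": 0,"spin": 0,"jaw": 0},
    {"x": 0,"y": 0,"z": 0,"spin": 0,"jaw": 0}
  ]
}}

```text
t: 5.9
tool_pos: [602.6, -35.7, 232.2]
orientation: [[-0.102, -0.008, -0.995], [0.995, 0.0, -0.102], [0.001, -1.0, 0.008]]
ft_force: [-0.6, -0.6, -1.0]
opening: -0.004
```

```bash
python3 z.py z6
```

```text
5.95 [602.86016944 -36.95312875 235.07480737] [ 0.04656201 -0.06988055  1.35148074]
```

View pics/z6.png

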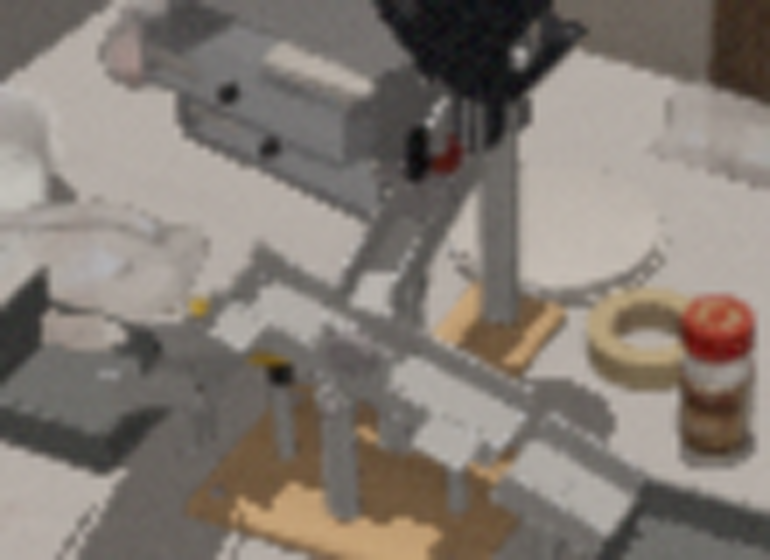

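Emit:
{"op": "step_arm", "data": {
  "commands": [
    {"x": 0,"y": 15,"z": 0,"spin": 0,"jaw": 0},
    {"x": 0,"y": 15,"z": 0,"spin": 0,"jaw": 0},
    {"x": 8,"y": 0,"z": 0,"spin": 0,"jaw": 0},
    {"x": 8,"y": 0,"z": 0,"spin": 0,"jaw": 0},
    {"x": 0,"y": 0,"z": 0,"spin": 0,"jaw": 0}
  ]
}}

```text
t: 6.45
tool_pos: [602.3, -20.7, 208.3]
orientation: [[-0.1, 0.001, -0.995], [0.995, 0.0, -0.1], [0.0, -1.0, -0.001]]
ft_force: [-0.2, 0.3, -0.1]
opening: 0.001
```

```bash
python3 z.py z7
```

```text
6.5 [602.35520194 -21.05455995 208.29627667] [ 0.40338108 -0.57790621  0.28252697]
```

View pics/z7.png

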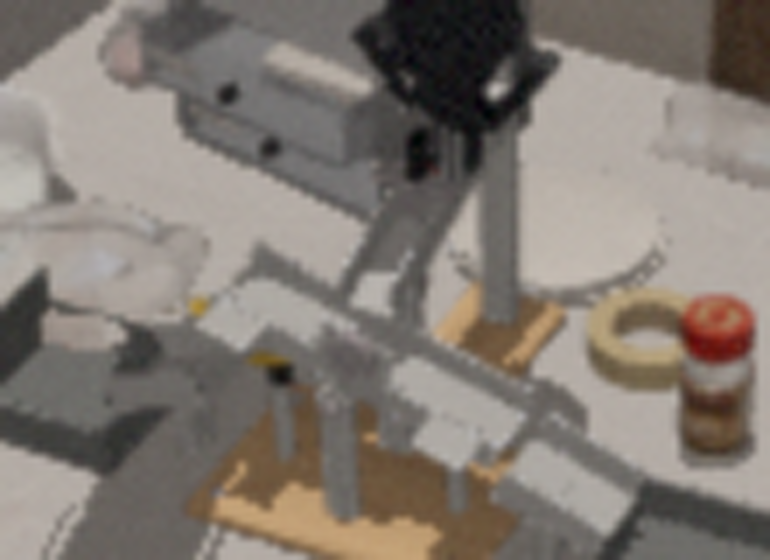

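Emit:
{"op": "step_arm", "data": {
  "commands": [
    {"x": 6,"y": 3,"z": 0,"spin": 0,"jaw": 0},
    {"x": 8,"y": 0,"z": 0,"spin": 0,"jaw": 0},
    {"x": 8,"y": 0,"z": 0,"spin": 0,"jaw": 0},
    {"x": 8,"y": 0,"z": 0,"spin": 0,"jaw": 0},
    {"x": 8,"y": 0,"z": 0,"spin": 0,"jaw": 0},
    {"x": 8,"y": 0,"z": 0,"spin": 0,"jaw": 0},
    {"x": 0,"y": 0,"z": 0,"spin": 0,"jaw": 0}
  ]
}}

```text
t: 7.2
tool_pos: [597.5, 25.5, 204.3]
orientation: [[-0.101, 0.0, -0.995], [0.995, 0.001, -0.101], [0.001, -1.0, -0.0]]
ft_force: [-0.6, -0.1, -0.7]
opening: -0.004
```

```bash
python3 z.py z8
```

```text
7.25 [597.52815636  25.02785879 204.45438009] [-0.40358358 -0.25489279 -0.10008104]
```

View pics/z8.png

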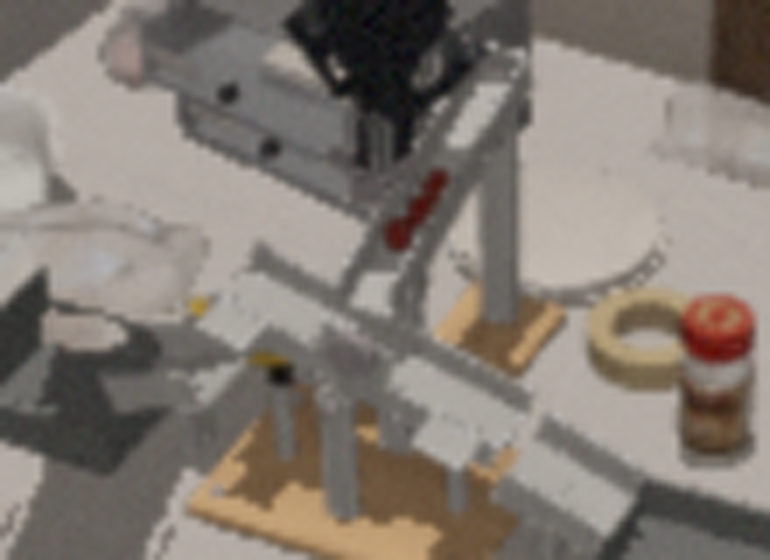

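Emit:
{"op": "step_arm", "data": {
  "commands": [
    {"x": 4,"y": 0,"z": 0,"spin": 0,"jaw": 0},
    {"x": 4,"y": 0,"z": 0,"spin": 0,"jaw": 0},
    {"x": 3,"y": 0,"z": 0,"spin": 0,"jaw": 0},
    {"x": 3,"y": 0,"z": 0,"spin": 0,"jaw": 0},
    {"x": 0,"y": 0,"z": 0,"spin": 0,"jaw": 0}
  ]
}}

```text
t: 7.75
tool_pos: [596.3, 36.9, 204.5]
orientation: [[-0.099, 0.0, -0.995], [0.995, -0.002, -0.099], [-0.002, -1.0, 0.0]]
ft_force: [2.1, -6.4, 0.8]
opening: -0.004
```

```bash
python3 z.py z9
```

```text
7.8 [596.30459261  36.87405539 204.55528322] [ 0.99939015 -6.11713059  0.23440906]
```

View pics/z9.png

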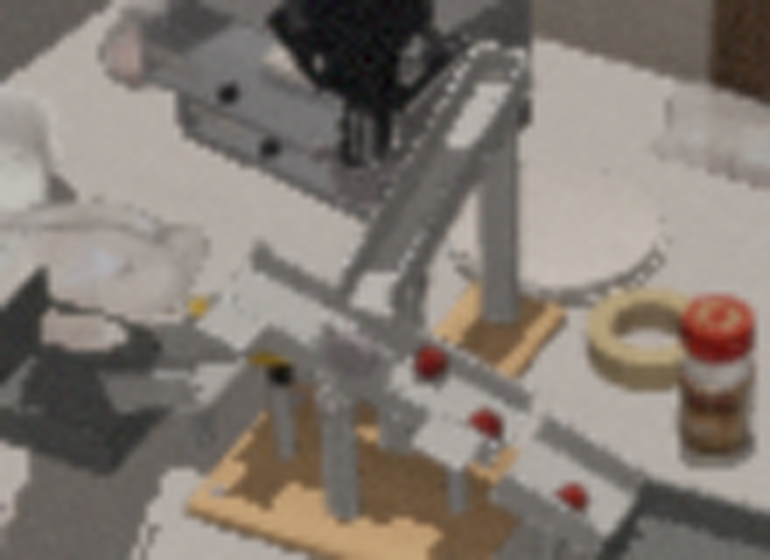

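Emit:
{"op": "step_arm", "data": {
  "commands": [
    {"x": -8,"y": 0,"z": 0,"spin": 0,"jaw": 0},
    {"x": -8,"y": 0,"z": 0,"spin": 0,"jaw": 0},
    {"x": 0,"y": -30,"z": 0,"spin": 0,"jaw": 0},
    {"x": 0,"y": -45,"z": 0,"spin": 0,"jaw": 0},
    {"x": -20,"y": 0,"z": 40,"spin": 0,"jaw": 0},
    {"x": -20,"y": 0,"z": 40,"spin": 0,"jaw": 0},
    {"x": -30,"y": 0,"z": 40,"spin": 0,"jaw": 0},
    {"x": -45,"y": 0,"z": 20,"spin": 0,"jaw": 0}
  ]
}}

```text
t: 8.6
tool_pos: [468.0, -106.4, 280.5]
orientation: [[-0.103, 0.003, -0.995], [0.995, 0.001, -0.103], [0.001, -1.0, -0.003]]
ft_force: [1.7, -0.0, 0.3]
opening: 0.003
```

Emit:
{"op": "step_arm", "data": {
  "commands": [
    {"x": -45,"y": 0,"z": 20,"spin": 0,"jaw": 0},
    {"x": -45,"y": 0,"z": 20,"spin": 0,"jaw": 0},
    {"x": -45,"y": 0,"z": 20,"spin": 0,"jaw": 0},
    {"x": -45,"y": 0,"z": 0,"spin": 0,"jaw": 0},
    {"x": -45,"y": 0,"z": 0,"spin": 0,"jaw": 0},
    {"x": -45,"y": 0,"z": 0,"spin": 0,"jaw": 0},
    {"x": -45,"y": 0,"z": 0,"spin": 0,"jaw": 0},
    {"x": 0,"y": 0,"z": 0,"spin": 0,"jaw": 0}
  ]
}}

```text
t: 9.4
tool_pos: [440.8, -429.5, 275.3]
orientation: [[-0.095, -0.005, -0.995], [0.995, 0.003, -0.095], [0.004, -1.0, 0.005]]
ft_force: [0.3, 1.4, -1.2]
opening: 0.002
```

```bash
python3 look.py 10 shutter_knob plum_a_mid tray_right; python3 z.py z10 150 250 210 310
```

```text
scene shutter_knob [([285.6, 215.9], 0.72), ([235.9, 173.6], 0.58)]
scene plum_a_mid []
scene tray_right [([280.8, 240.2], 0.84)]
top shutter_knob [([234.5, 192.2], 0.53)]
top plum_a_mid [([311.3, 218.1], 0.47), ([144.2, 187.5], 0.29)]
top tray_right [([304.9, 216.2], 0.62)]
9.8
9.85 [ 441.82641864 -424.76763929  280.20055564] [0.93008646 0.92137424 0.19306674]
```

View pics/scene10.png

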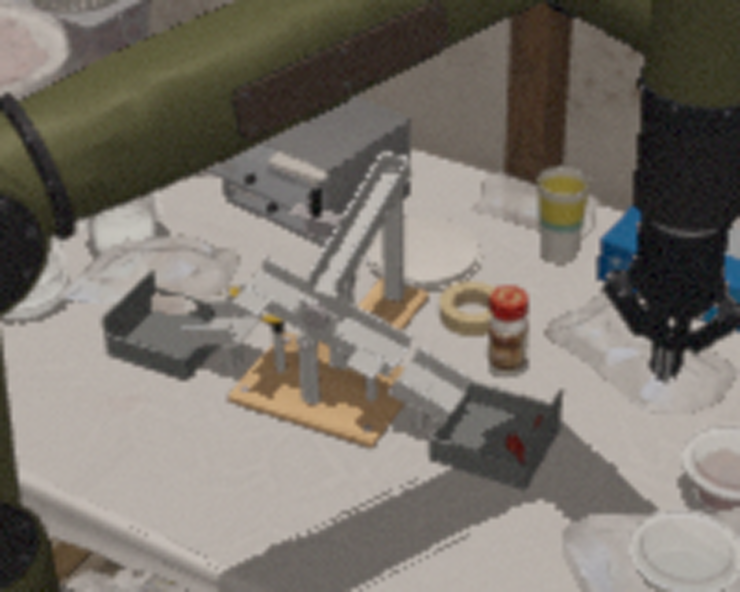

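View pics/top10.png

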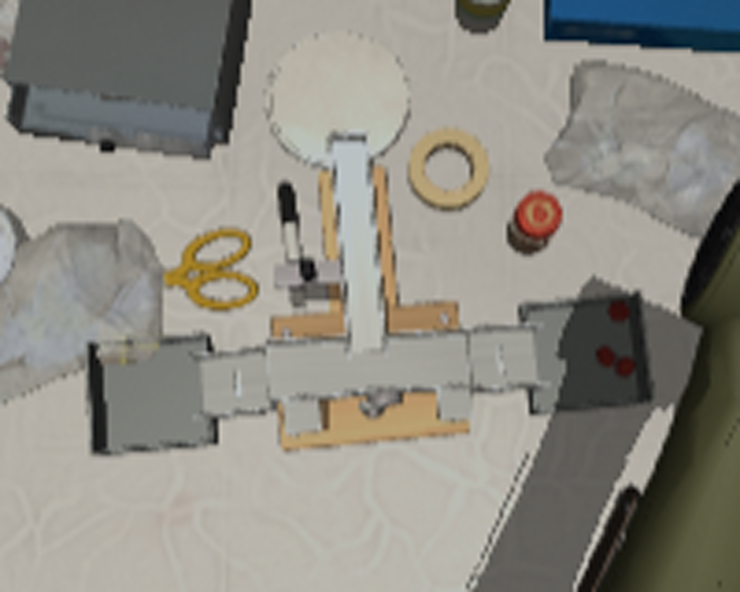

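Emit:
{"op": "step_arm", "data": {
  "commands": [
    {"x": 0,"y": 0,"z": 0,"spin": 0,"jaw": 0},
    {"x": 0,"y": 0,"z": 0,"spin": 0,"jaw": 0},
    {"x": 0,"y": 0,"z": 0,"spin": 0,"jaw": 0},
    {"x": 0,"y": 0,"z": 0,"spin": 0,"jaw": 0},
    {"x": 0,"y": 0,"z": 0,"spin": 0,"jaw": 0},
    {"x": 0,"y": 0,"z": 0,"spin": 0,"jaw": 0},
    {"x": 0,"y": 0,"z": 0,"spin": 0,"jaw": 0},
    {"x": 0,"y": 0,"z": 0,"spin": 0,"jaw": 0}
  ]
}}

```text
t: 10.65
tool_pos: [441.6, -425.6, 279.2]
orientation: [[-0.1, -0.0, -0.995], [0.995, 0.0, -0.1], [0.0, -1.0, 0.0]]
ft_force: [0.2, -0.1, 0.1]
opening: 0.001
```

Emit:
{"op": "step_arm", "data": {
  "commands": [
    {"x": 0,"y": 0,"z": 0,"spin": 0,"jaw": 0},
    {"x": 0,"y": 0,"z": 0,"spin": 0,"jaw": 0},
    {"x": 0,"y": 0,"z": 0,"spin": 0,"jaw": 0},
    {"x": 0,"y": 0,"z": 0,"spin": 0,"jaw": 0},
    {"x": 0,"y": 0,"z": 0,"spin": 0,"jaw": 0},
    {"x": 0,"y": 0,"z": 0,"spin": 0,"jaw": 0},
    {"x": 0,"y": 0,"z": 0,"spin": 0,"jaw": 0},
    {"x": 0,"y": 0,"z": 0,"spin": 0,"jaw": 0}
  ]
}}

```text
t: 11.45
tool_pos: [441.6, -425.6, 279.2]
orientation: [[-0.1, -0.0, -0.995], [0.995, 0.0, -0.1], [0.0, -1.0, 0.0]]
ft_force: [0.1, 0.2, 0.7]
opening: 0.002
```

```bash
python3 - <<'E'
from h import *
import cv2
def reds():
    im=robot.grab_frame('top');s=im[190:235,280:335].astype(int);m=(s[...,0]-s[...,1]>25)
    n,l,st,c=cv2.connectedComponentsWithStats(m.astype(np.uint8));return [(st[i,4].item(),(c[i]+[280,190]).round(1).tolist()) for i in range(1,n)],im
a,_=reds();
for _ in range(8): b,im=reds()
print(a);print(b)
cv2.imwrite('pics/f.png',cv2.resize(im[120:280,150:350,::-1],None,fx=3.7,fy=3.7))
f=lambda x,y:(150+x/3.7,120+y/3.7)
k0,k1=atz('top',f(358,266),205),atz('top',f(307,270),205);print('knob shift',np.linalg.norm(k1-k0))
c,s=np.cos(.1),np.sin(.1);T=atz('top',f(585,352),4)
for q in b:
    d=atz('top',q[1],14)-T;print((c*d[0]+s*d[1]).round(),(-s*d[0]+c*d[1]).round())
E
```

```text
[(18, [317.0, 203.7]), (15, [313.4, 216.1]), (15, [318.6, 218.6])]
[(18, [317.0, 203.7]), (15, [313.4, 216.1]), (15, [318.6, 218.6])]
knob shift 44.278300483453044
39.0 -37.0
-6.0 -18.0
-18.0 -36.0
```

View pics/f.png

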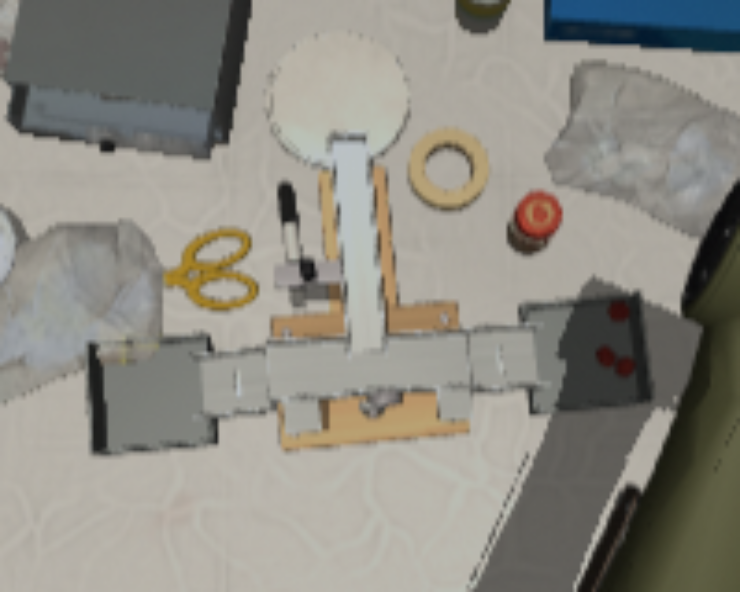

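Three plums lie at rest in the right tray (crop (620,310), (605,355), (625,365)). The knob is at (307,270), open, and the bystanders look unmoved.

```bash
python3 -c "
from cell import robot
print(robot.hand_in())"
```

```text
the job is handed in; nothing more can be done
None
```

I pressed the raised right tab with closed fingertips and the gate rocked over to its other stop. With it resting there, I pushed the shutter knob to the left until it met its stop. The push force rose to about 6 N there, against about 1.2 N of sliding friction. I then withdrew the arm and handed the job in at about 12 s of the 43 s allowed.

**Last checks:**
- **Gate:** the camera view after the press showed it tipped right, with the left bumper post uncovered. It looked the same after the plums had run.
- **Shutter:** the knob had moved about 44 mm in the top view, against the 36 mm needed.
- **Plums:** all three are in the right tray, within about 39 mm of its centre in x and y. They did not move between pictures 0.4 s apart.
- **Bystanders:** those in view (salt jar, marker, tape roll, scissors) looked unmoved. I did not measure any of them, and the jars and cups at the sides were outside the final close-up.
- **Robot:** its force reading was near zero and it was clear of everything.

**What disagreed:** the network's height for the right tab, about 145 mm, did not fit the tab's expected height. I pressed down in small steps with a look at the camera between them instead. The network also gave one false shutter-knob match in the final scene picture, which I set aside after comparing it with the image.

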